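# Set the finished brooches on their presentation pads

### The arm

A 6-joint arm with a two-finger parallel gripper is mounted at the origin on the work surface. World frame = base frame: x ahead of the robot, y to its left, z up, the work surface at z = 0. Lengths are in m, angles in rad, forces in N, time in s.
With the tool pointing down it reaches from about 0.35 to 0.975 m from the base axis. Payload 4.9 kg.
Tool frame: the origin (TCP) lies midway between the tips of the shut fingers; the grasp point (between the pads) lies behind it (manip.grasp_offset is the y of the grasp point in the tool frame, in m); y points along the fingers, z is the direction in which the jaws open and shut, and the axes are right-handed (so a half turn about y gives the same grasp; the last joint's range is limited). The gripper opens to 85 mm and grips with 20 to 120 N. Pads are 22 mm wide; open, the fingers measure 114 mm over their backs; the gripper's body (76 mm by 85 mm) begins 54 mm behind the grasp point. The pads swing forward as they close: fully open they stand 13 mm farther back than shut.
Start: joints at [-1.392, 0.053, 1.613, -0, 1.476, -0.119], TCP at [0.183, -0.597, 0.231] pointing down, gripper open.
Joint ranges: [-3.01, 3.01], [-1.01, 2.22], [0.06, 2.58], [-1.02, 4.17], [0.09, 2.62], [-3.14, 3.14]. Speed limits (rad/s): [2.57, 2.57, 3.14, 3.14, 3.14, 3.14].

### API

Orientations are given as a unit quaternion [w, x, y, z].
In Python, from plant import manip gives the robot as it stands. The module is installed in compiled form; this text tells all that it offers.
- The arm moves only by the shell command python3 -m jog 'ROWS'. ROWS is a JSON object of lists of equal length, an entry for each row: "offset": the shift along the world's x, y, z in units of 50 mm (1.0 is 50 mm), a list of three; "angular": the turn, a rotation vector about the world's x, y, z in units of 6 degrees (1.0 is 6 degrees), a list of three; "jaw": the finger opening in mm, from 0 to 85.4. In form: {"offset": [[tx, ty, tz], ...], "angular": [[ax, ay, az], ...], "jaw": [jaw, ...]}. A call has 1 to 12 rows; each row shifts and turns the commanded pose from where the row before left it; what a row does not reach is not made up. A row lasts 1/10 s, in which the tool goes at most 50 mm and 8.59 degrees, less where a joint would pass 70% of its speed; a pose out of reach is approached as far as the arm can. A call is refused whole if a number of a shift passes 1 or a number of a turn 1, either way. A call with a gripper value outside its range is refused whole. The fingers move at their own pace and stop on an object; the grip force is fixed at half the most. Time passes only in rows, so rows that do not move let the fingers close. It gives the time, the measured TCP pose, the force and the opening at its end, in the units of the state.
- manip.state(): the state, without advancing time (a new reading comes with each control period).
- manip.grab_frame(name): name is "side" or "top"; returns the picture (420x560x3 uint8, blue, green, red); there is no depth.
- manip.camera_model(name): a dict with "fx", "fy", "cx", "cy" (pixels), "rvec" (rotation vector, rad) and "tvec" (3), from world to camera coordinates, as OpenCV has them. Camera axes: x right, y down, z forward; pixel columns grow to the right and rows downward; lengths in m; the calibration is good to about 2 mm. A picture is of the moment at which its call begins. camera_model takes no time and is no camera call.
- manip.job_done(): hands the job in, once; it reports no verdict.
The state is a dict: "time": time; "joint_pos": joint angles; "joint_vel": joint speeds; "joint_efforts": joint torques, N m; "tool_pos": TCP position; "tool_rot": TCP orientation; "contact_force": force on the tool from outside, world axes, zero at the start; "ft_torque": the same for the moment, N m; "gripper_width": opening from 0.0 (shut) to 1.0 (fully open).
Only numpy, scipy, OpenCV 4.12 (cv2) and the standard library are available. Lean on these libraries where they do the work, as an engineer would, in place of code of your own. Each camera call takes 0.05 s, during which the arm holds its last target.

### The job

Put each of the four finished silver brooches on the cream pad whose coloured inlay has its shape and its stone's colour: flat on the pad, stone up, centred on the inlay and turned to line up with it (the round one may be turned any way). Let go of them all, and do not knock over the amber bottle or the yellow jar that stand in between.

Things in the scene. Friction and masses are not known exactly. Their poses are not given: they have to be found in the camera images.
- round: Round silver brooch, 50 mm across, blue stone in the middle. Origin: centre of the underside; z up. Silver body 9 mm thick, stone up to 5 mm above it. Loose, lies flat on the bench at the start, 60 to 130 g.
- oval: Long oval silver brooch with straight sides and round ends, 62 mm along its x by 36 mm along its y, long purple stone along x. Origin: centre of the underside; z up. Silver body 9 mm thick, stone up to 5 mm above it. Loose, lies flat on the bench at the start, 60 to 130 g.
- plaque: Rectangular silver brooch, 64 mm along its x by 34 mm along its y, large green stone. Origin: centre of the underside; z up. Silver body 9 mm thick, stone up to 5 mm above it. Loose, lies flat on the bench at the start, 60 to 130 g.
- flower: Four-petalled silver brooch with a red stone in the middle: petals are discs of 13 mm radius centred 12 mm out in both x and y, so it is 50 mm across along x and along y, and a quarter turn looks the same. Origin: centre of the underside; z up. Silver body 9 mm thick, stone up to 5 mm above it. Loose, lies flat on the bench at the start, 60 to 130 g.
- round_pad: Fixed presentation pad, cream leather block 84 x 84 mm, 12 mm high, with a flush blue inlay on top in the shape of the round brooch, 3 mm larger all round (56 mm across). Origin: centre of the underside, so its top is 12 mm above it; the inlay is centred on it; z up. It does not move; where it lies and how it is turned vary.
- oval_pad: Fixed presentation pad, cream leather block 84 x 84 mm, 12 mm high, with a flush purple inlay on top in the shape of the oval brooch, 3 mm larger all round (68 x 42 mm). Origin: centre of the underside, so its top is 12 mm above it; the inlay is centred on it; x along the inlay long axis; z up. It does not move; where it lies and how it is turned vary.
- plaque_pad: Fixed presentation pad, cream leather block 84 x 84 mm, 12 mm high, with a flush green inlay on top in the shape of the rectangular brooch, 3 mm larger all round (70 x 40 mm). Origin: centre of the underside, so its top is 12 mm above it; the inlay is centred on it; x along the inlay long axis; z up. It does not move; where it lies and how it is turned vary.
- flower_pad: Fixed presentation pad, cream leather block 84 x 84 mm, 12 mm high, with a flush red inlay on top in the shape of the four-petalled brooch, 3 mm larger all round (56 mm across x and y). Origin: centre of the underside, so its top is 12 mm above it; the inlay is centred on it; x along the inlay square, petals on its diagonals; z up. It does not move; where it lies and how it is turned vary.
- flux_bottle: Loose amber bottle with a black cap, 38 mm in diameter and 60 mm tall, standing among the pads and brooches, not to be knocked over. Origin: centre of the underside; z up.
- paste_jar: Loose yellow jar with a white cap, 42 mm in diameter and 45 mm tall, standing among the pads and brooches, not to be knocked over. Origin: centre of the underside; z up. The third small thing standing there, a copper spool 42 mm across and 26 mm tall, does not matter.

How it is judged:
At the end, for the whole second after the job is handed in: Each brooch rests flat (tilt under 0.12 rad) on top of its own pad, centres within 12 mm, all still; oval and rectangle have their long axis within 0.25 rad of the inlay's, either way round; the four-petalled one is within 0.25 rad at any quarter turn; the round one lies any way (horizontal distance between round and round_pad below 0.012 m and z of round in the frame of round_pad between 0.009 and 0.016 m and angle between each of round, oval, plaque, flower's own z axis and vertical below 0.12 rad and linear speed of each of round, oval, plaque, flower below 0.02 m/s and horizontal distance between oval and oval_pad below 0.012 m and z of oval in the frame of oval_pad between 0.009 and 0.016 m and angle between the x axis of oval and the x axis of oval_pad, either way round below 0.25 rad and horizontal distance between plaque and plaque_pad below 0.012 m and z of plaque in the frame of plaque_pad between 0.009 and 0.016 m and angle between the x axis of plaque and the x axis of plaque_pad, either way round below 0.25 rad and horizontal distance between flower and flower_pad below 0.012 m and z of flower in the frame of flower_pad between 0.009 and 0.016 m and (angle between the x axis of flower and the x axis of flower_pad, either way round below 0.25 rad or angle between the x axis of flower and the y axis of flower_pad, either way round below 0.25 rad)); the robot touches nothing.
It fails at once if the amber bottle is knocked over (angle between flux_bottle's own z axis and vertical above 0.6 rad).
It fails at once if the yellow jar is knocked over (angle between paste_jar's own z axis and vertical above 0.6 rad).
It also fails if it takes over 102 s, if anything falls off the work surface, if the arm or the gripper's body presses on something with over 40 N, if the wrist force passes 120 N, or if a joint passes its speed limit or range.

## Working session

There is one attempt and no reset: what is moved stays moved. The work goes in short steps, Python scripts to look and compute and a shell command to move; the robot and the scene stay as the last step left them, time stands still between calls to the robot, and variables do not carry over. Pictures are saved under pics/ and viewed, and the job is handed in when it is done.

```bash
mkdir -p pics; ls
python3 - <<'E'
from plant import manip
import cv2
print(manip.state()); print(manip.grasp_offset)
for n in("top","side"):
    print(n,manip.camera_model(n))
    cv2.imwrite(f"pics/{n}0.png",manip.grab_frame(n))
E
```

```text
pics
{'time': 0.0, 'joint_pos': array([-1.39198087e+00,  5.33459691e-02,  1.61433693e+00, -4.63752489e-05,
        1.47601084e+00, -1.18985826e-01]), 'joint_vel': array([ 1.61277284e-03, -2.90516693e-04, -1.29156750e-03, -5.65952685e-04,
       -9.41749596e-04,  9.80614528e-05]), 'joint_efforts': array([-5.15281699e-04, -3.93682837e+01, -3.70177174e+01, -1.12073419e-04,
        7.12594439e-03, -3.05260073e-06]), 'tool_pos': array([ 0.18326759, -0.59685084,  0.23004414]), 'tool_rot': array([ 0.10486298, -0.10494005,  0.70002388, -0.69853984]), 'contact_force': array([-0.35056937, -0.20661323, -0.22684495]), 'ft_torque': array([-0.00574383, -0.02774764,  0.01810824]), 'gripper_width': 0.9967773866777119}
-0.0187
top {'fx': 482.33289228800965, 'fy': 482.33289228800965, 'cx': 277.6584302595677, 'cy': 210.49214656855443, 'rvec': array([ 2.10607689, -2.12980515,  0.12398819]), 'tvec': array([0.02356717, 0.52326262, 0.77624158])}
side {'fx': 487.3650822537486, 'fy': 487.3650822537486, 'cx': 283.6366122841768, 'cy': 213.1981132643863, 'rvec': array([ 2.32231893, -0.46638695,  0.18590468]), 'tvec': array([-0.50120584,  0.19579987,  0.66769132])}
```

View pics/top0.png

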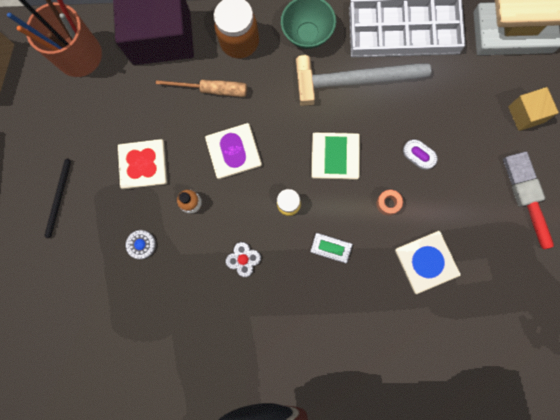

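View pics/side0.png

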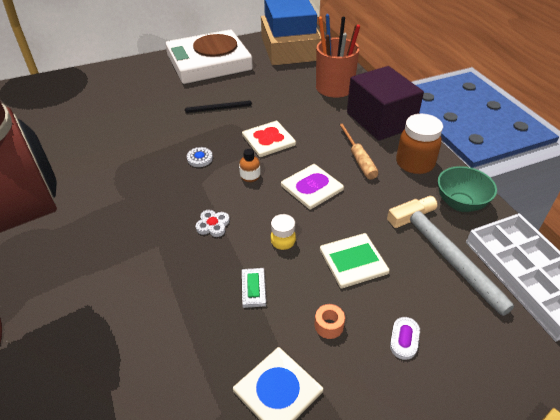

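Top view: brooches are round at (140,244), flower (243,260), plaque (331,248) and oval (421,154). Pads are red (142,163), purple (233,150), green (335,155) and blue (428,262). The bottle is at (189,201), the jar at (289,201) and the spool at (390,202). Next I'll measure them.

```bash
cat > h.py <<'E'
from plant import manip
import cv2, numpy as np
def cam(n):
    c=manip.camera_model(n); R=cv2.Rodrigues(c['rvec'])[0]
    K=np.array([[c['fx'],0,c['cx']],[0,c['fy'],c['cy']],[0,0,1]]); return K,R,np.array(c['tvec']).ravel()
def back(n,uv,z):
    K,R,t=cam(n); uv=np.atleast_2d(uv).astype(float)
    d=np.c_[uv,np.ones(len(uv))]@np.linalg.inv(K).T@R; o=-R.T@t
    return o+d*((z-o[2])/d[:,2])[:,None]
def proj(n,P):
    K,R,t=cam(n); p=(np.atleast_2d(P)@R.T+t)@K.T; return p[:,:2]/p[:,2:]
def blobs(n,img,col,z,minA=25):
    h=cv2.cvtColor(img,cv2.COLOR_BGR2HSV).astype(int); H,S,V=h[...,0],h[...,1],h[...,2]
    r=dict(red=(H<6)|(H>174),green=(H>55)&(H<75),blue=(H>100)&(H<122),purple=(H>132)&(H<155))[col]
    m=(r&(S>150)&(V>60)).astype(np.uint8)
    if n=='top': m[:100]=0; m[300:]=0; m[:,:90]=0; m[:,500:]=0
    k,l,st,c=cv2.connectedComponentsWithStats(m)
    out=[]
    for i in range(1,k):
        if st[i,4]<minA: continue
        ys,xs=np.where(l==i); P=back(n,np.c_[xs,ys],z)[:,:2]
        mu=P.mean(0); w,v=np.linalg.eigh(np.cov((P-mu).T)); a=np.degrees(np.arctan2(v[1,1],v[0,1]))%180
        out.append((st[i,4],c[i].round(1),mu.round(4),round(a,1),(4*np.sqrt(w[::-1])).round(4)))
    return sorted(out,key=lambda o:-o[0])
E
python3 - <<'E'
from h import *
K,R,t=cam('top'); print('cam',-R.T@t)
for n in('top','side'):
    im=cv2.imread(f'pics/{n}0.png')
    for c in('red','green','blue','purple'):
        for o in blobs(n,im,c,0.0125)[:4]: print(n,c,*o)
im=cv2.imread('pics/top0.png')
cv2.imwrite('pics/crop0.png',cv2.resize(im[215:290,110:370],None,fx=3,fy=3,interpolation=cv2.INTER_CUBIC))
cv2.imwrite('pics/crop1.png',np.hstack([cv2.resize(im[y-35:y+35,x-35:x+35],(380,380),interpolation=cv2.INTER_CUBIC) for x,y in((142,163),(421,154))]))
E
```

```text
cam [ 0.39283654 -0.01683185  0.84988605]
top red 696 [140.9 163. ] [0.6191 0.2664] 127.9 [0.0566 0.0566]
top red 74 [242.5 259. ] [0.4439 0.0808] 80.5 [0.0174 0.0166]
top green 691 [335.6 155.1] [ 0.627  -0.0852] 177.2 [0.0745 0.0404]
top green 183 [331.1 247.5] [ 0.4622 -0.073 ] 71.5 [0.0452 0.0161]
top blue 756 [427.9 261.7] [ 0.4359 -0.237 ] 138.1 [0.0529 0.0522]
top blue 94 [139.2 244. ] [0.4721 0.2637] 7.1 [0.0198 0.0193]
top purple 609 [232.5 149.9] [0.6403 0.0997] 16.5 [0.0664 0.0398]
top purple 127 [420.1 153.5] [ 0.6268 -0.2342] 49.5 [0.0355 0.0149]
side red 359 [268.4 135.6] [0.6203 0.2671] 9.0 [0.0586 0.0575]
side red 129 [353.7  39.6] [0.9859 0.5775] 54.3 [0.2104 0.0127]
side red 68 [212.  220.6] [0.4439 0.0792] 77.4 [0.019  0.0185]
side green 776 [353.5 256.9] [ 0.6277 -0.0846] 177.8 [0.0782 0.043 ]
side green 250 [253.  284.9] [ 0.4622 -0.074 ] 70.7 [0.049  0.0188]
side blue 1615 [290.6  16.7] [0.8876 0.7763] 73.1 [0.2653 0.1552]
side blue 1369 [277.5 387.5] [ 0.4358 -0.237 ] 146.0 [0.0544 0.0541]
side blue 51 [198.9 154.5] [0.4723 0.2626] 121.4 [0.0209 0.0195]
side blue 46 [327.7  24.9] [0.9614 0.6847] 65.0 [0.1507 0.0077]
side purple 431 [311.7 183.1] [0.6408 0.1003] 14.9 [0.0671 0.0418]
side purple 238 [405.2 335.7] [ 0.6262 -0.2365] 50.9 [0.0377 0.0175]
```

View pics/crop0.png

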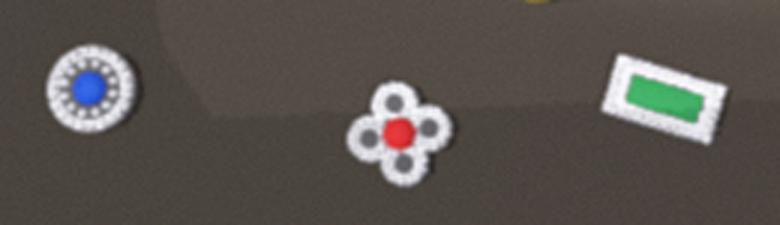

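View pics/crop1.png

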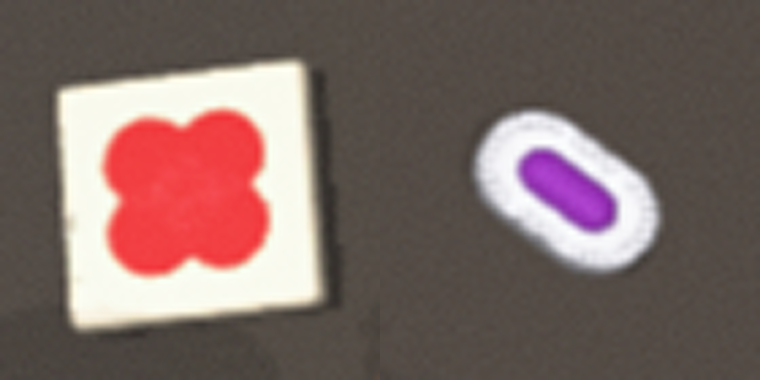

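```bash
cat >> h.py <<'E'
def silver(n,img,uv,z,r=32):
    u,v=map(int,uv); h=cv2.cvtColor(img,cv2.COLOR_BGR2HSV).astype(int)
    m=np.zeros(img.shape[:2],np.uint8); m[max(0,v-r):v+r,max(0,u-r):u+r]=1
    m&=((h[...,2]>120)|(h[...,1]>140)&(h[...,2]>70)).astype(np.uint8)
    k,l,st,c=cv2.connectedComponentsWithStats(m); i=1+np.argmax(st[1:,4])
    cs,_=cv2.findContours((l==i).astype(np.uint8),cv2.RETR_EXTERNAL,cv2.CHAIN_APPROX_NONE)
    m2=cv2.drawContours(np.zeros_like(m),[max(cs,key=len)],-1,1,-1)
    ys,xs=np.where(m2); return ana(back(n,np.c_[xs,ys],z)[:,:2])
def ana(P):
    mu=P.mean(0); q=(P-mu)@[1,1j]; w,v=np.linalg.eigh(np.cov((P-mu).T))
    return mu.round(4), 'ang2',round(np.degrees(np.angle((q**2).sum())/2)%180,1),'4fold petal dir',round(np.degrees(np.angle((q**4).sum())/4)%90,1),(4*np.sqrt(w[::-1])).round(4)
E
python3 - <<'E'
from h import *
im=cv2.imread('pics/top0.png')
for k,uv in dict(round=(140,244),flower=(243,260),plaque=(331,248),oval=(421,154)).items(): print(k,*silver('top',im,uv,.008,24))
h=cv2.cvtColor(im,cv2.COLOR_BGR2HSV).astype(int);m=((h[...,0]<6)|(h[...,0]>174))&(h[...,1]>150)
ys,xs=np.where(m[130:195,110:175]); print('redinlay',*ana(back('top',np.c_[xs+110,ys+130],.012)[:,:2]))
for k,uv,z in(('bottlecap',(186,198),.06),('jarcap',(289,200),.045),('spool',(390,202),.026)): print(k,back('top',uv,z))
im2=cv2.imread('pics/top0.png')
cv2.imwrite('pics/crop2.png',np.hstack([cv2.resize(im[y-30:y+30,x-30:x+30],(260,260),interpolation=cv2.INTER_CUBIC) for x,y in((189,201),(289,201),(390,202))]))
E
```

```text
round [0.4725 0.2646] ang2 81.4 4fold petal dir 11.2 [0.0531 0.0518]
flower [0.4443 0.0813] ang2 46.1 4fold petal dir 9.3 [0.0565 0.0559]
plaque [ 0.4626 -0.0728] ang2 72.5 4fold petal dir 77.2 [0.0767 0.0419]
oval [ 0.6277 -0.2351] ang2 51.5 4fold petal dir 54.6 [0.0668 0.0431]
redinlay [0.6193 0.2666] ang2 127.9 4fold petal dir 50.4 [0.0567 0.0566]
bottlecap [[0.54420992 0.17106632 0.06      ]]
jarcap [[ 0.54082034 -0.00179814  0.045     ]]
spool [[ 0.53808425 -0.17498396  0.026     ]]
```

View pics/crop2.png

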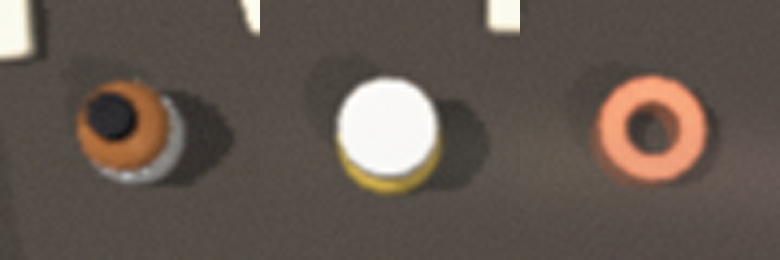

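```bash
cat >> h.py <<'E'
from scipy.spatial.transform import Rotation as Ro
def st():
    s=manip.state(); q=s['tool_rot']; M=Ro.from_quat([*q[1:],q[0]]).as_matrix()
    print('t',round(s['time'],2),'pos',s['tool_pos'].round(4),'jawdir',round(np.degrees(np.arctan2(M[1,2],M[0,2])),1),'y',M[:,1].round(3),'q',s['joint_pos'].round(2),'F',s['contact_force'].round(1),'w',round(s['gripper_width']*85.4,1)); return s,M
def go(x,y,z,jaw):
    s,M=st(); a=np.degrees(np.arctan2(M[1,2],M[0,2])); d=(jaw-a+90)%180-90
    # tilt correction + yaw as total rotvec
    print('shift units',((np.array([x,y,z])-s['tool_pos'])/.05).round(2),'yaw units',round(d/6,2), 'tilt fix(world x,y) units',(np.degrees(np.cross(M[:,1],[0,0,-1]))/6).round(2))
E
python3 -c "
from h import *
go(.4625,-.073,.08,161.5);go(.627,-.235,.08,141);go(.444,.081,.08,-35.7)"
```

```text
t 0.1 pos [ 0.1833 -0.5969  0.2302] jawdir -72.9 y [-0.     0.002 -1.   ] q [-1.39  0.05  1.61  0.    1.48 -0.12] F [-0.2 -0.9 -0.5] w 85.7
shift units [ 5.58 10.48 -3.  ] yaw units 9.07 tilt fix(world x,y) units [-0.02 -0.   -0.  ]
t 0.1 pos [ 0.1833 -0.5969  0.2302] jawdir -72.9 y [-0.     0.002 -1.   ] q [-1.39  0.05  1.61  0.    1.48 -0.12] F [-0.2 -0.9 -0.5] w 85.7
shift units [ 8.87  7.24 -3.  ] yaw units 5.66 tilt fix(world x,y) units [-0.02 -0.   -0.  ]
t 0.1 pos [ 0.1833 -0.5969  0.2302] jawdir -72.9 y [-0.     0.002 -1.   ] q [-1.39  0.05  1.61  0.    1.48 -0.12] F [-0.2 -0.9 -0.5] w 85.7
shift units [ 5.21 13.56 -3.  ] yaw units 6.21 tilt fix(world x,y) units [-0.02 -0.   -0.  ]
```

```bash
python3 -m jog '{"offset":[[0.7,0.6,-0.15],[0.7,0.6,-0.15],[0.7,0.6,-0.15],[0.7,0.6,-0.15],[0.7,0.6,-0.15],[0.7,0.6,-0.15],[0.7,0.6,-0.15],[0.7,0.6,-0.15],[0.7,0.6,-0.15],[0.7,0.6,-0.15],[0.7,0.6,-0.15],[0.7,0.6,-0.15]],"angular":[[0,0,0.5],[0,0,0.5],[0,0,0.5],[0,0,0.5],[0,0,0.5],[0,0,0.5],[0,0,0.5],[0,0,0.5],[0,0,0.5],[0,0,0.5],[0,0,0.5],[0,0,0.16]],"jaw":[60,60,60,60,60,60,60,60,60,60,60,60]}'
python3 -c "
from h import *
go(.627,-.235,.03,141)"
```

```text
time: 1.3
tool_pos: [0.6043, -0.2358, 0.1404]
tool_rot: [0.305, -0.305, 0.638, -0.638]
contact_force: [-0.0, -0.5, 0.5]
gripper_width: 0.705
t 1.3 pos [ 0.6043 -0.2358  0.1404] jawdir -38.9 y [-0.001  0.    -1.   ] q [-0.49  0.18  1.63 -0.    1.33  0.19] F [-0.  -0.5  0.5] w 60.2
shift units [ 0.45  0.02 -2.21] yaw units -0.02 tilt fix(world x,y) units [-0.   -0.01 -0.  ]
```

```bash
python3 -m jog '{"offset":[[0.46,0.02,-0.5],[0,0,-0.8],[0,0,-0.8],[0,0,-0.1],[0,0,0]],"angular":[[0,0,0],[0,0,0],[0,0,0],[0,0,0],[0,0,0]],"jaw":[56,56,56,56,56]}'
python3 -c "
from h import *
go(.627,-.235,.002,141)
a=manip.grab_frame('top');b=manip.grab_frame('side')
f=lambda i,u,v:cv2.resize(i[v-60:v+60,u-60:u+60],(400,400),interpolation=cv2.INTER_CUBIC)
cv2.imwrite('pics/a1.png',np.hstack([f(a,421,154),f(b,405,320)]))"
```

```text
time: 1.8
tool_pos: [0.625, -0.2358, 0.0295]
tool_rot: [0.304, -0.305, 0.639, -0.637]
contact_force: [0.1, -0.1, 0.9]
gripper_width: 0.659
t 1.8 pos [ 0.625  -0.2358  0.0295] jawdir -39.0 y [-0.004  0.002 -1.   ] q [-0.47  0.34  1.64  0.    1.17  0.21] F [ 0.1 -0.1  0.9] w 56.3
shift units [ 0.04  0.02 -0.55] yaw units -0.0 tilt fix(world x,y) units [-0.02 -0.03 -0.  ]
```

View pics/a1.png

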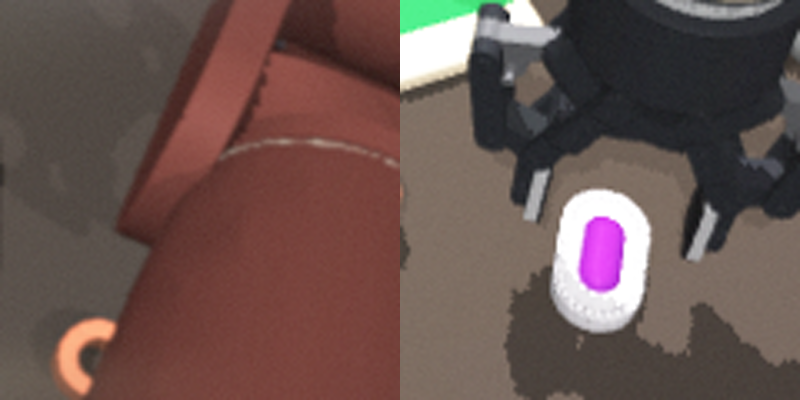

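```bash
python3 -c "
from h import *
j=np.array([np.cos(np.radians(-39)),np.sin(np.radians(-39)),0])
for z in(.025,.03,.035,.04,.045):
  for s in(1,-1): print(z,s,proj('side',np.array([.625,-.2358,z])+s*.028*j).round(1))
print(proj('side',[.625,-.2358,0]),proj('side',[.627,-.235,.0]))
"
```

```text
0.025 1 [[426.7 335.9]]
0.025 -1 [[385.2 325.7]]
0.03 1 [[427.4 333.9]]
0.03 -1 [[385.7 323.8]]
0.035 1 [[428.2 331.9]]
0.035 -1 [[386.2 321.8]]
0.04 1 [[429.  329.9]]
0.04 -1 [[386.8 319.7]]
0.045 1 [[429.8 327.9]]
0.045 -1 [[387.3 317.7]]
[[402.64387747 340.2727795 ]] [[403.55851684 339.30811894]]
```

```bash
python3 -m jog '{"offset":[[0.04,0.02,-0.25],[0,0,-0.2],[0,0,-0.09],[0,0,0],[0,0,0],[0,0,0],[0,0,0],[0,0,0],[0,0,0],[0,0,0]],"angular":[[0,0,0],[0,0,0],[0,0,0],[0,0,0],[0,0,0],[0,0,0],[0,0,0],[0,0,0],[0,0,0],[0,0,0]],"jaw":[56,56,56,56,30,30,30,30,30,30]}'
python3 -c "
from h import *
st()
b=manip.grab_frame('side')
f=lambda i,u,v:cv2.resize(i[v-60:v+60,u-60:u+60],(400,400),interpolation=cv2.INTER_CUBIC)
cv2.imwrite('pics/a2.png',f(b,405,320))"
```

```text
time: 2.9
tool_pos: [0.6289, -0.2357, 0.0049]
tool_rot: [-0.305, 0.304, -0.638, 0.638]
contact_force: [0.8, 0.2, 3.0]
gripper_width: 0.392
t 2.9 pos [ 0.6289 -0.2357  0.0049] jawdir -39.0 y [ 0.001 -0.001 -1.   ] q [-0.47  0.38  1.64  0.    1.12  0.21] F [0.8 0.2 3. ] w 33.5
```

View pics/a2.png

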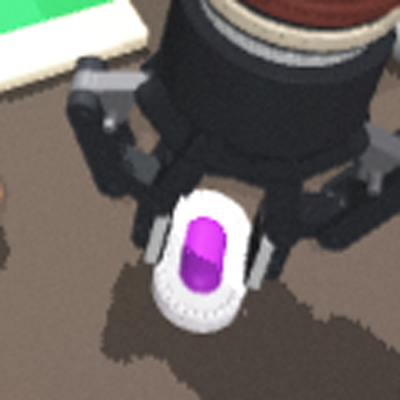

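```bash
python3 -m jog '{"offset":[[0,0,0],[0,0,0.2],[0,0,0.4],[0,0,0.6],[0,0,0.6]],"angular":[[0,0,0],[0,0,0],[0,0,0],[0,0,0],[0,0,0]],"jaw":[25,25,25,25,25]}'
python3 -c "
from h import *
go(.6405,.1,.1,106)
b=manip.grab_frame('side')
f=lambda i,u,v:cv2.resize(i[v-60:v+60,u-60:u+60],(400,400),interpolation=cv2.INTER_CUBIC)
cv2.imwrite('pics/a3.png',f(b,415,290))"
```

```text
time: 3.45
tool_pos: [0.6272, -0.2348, 0.094]
tool_rot: [0.304, -0.305, 0.639, -0.637]
contact_force: [0.1, 0.3, -1.1]
gripper_width: 0.388
t 3.45 pos [ 0.6272 -0.2348  0.094 ] jawdir -39.0 y [-0.003  0.001 -1.   ] q [-0.47  0.27  1.61 -0.    1.27  0.21] F [ 0.1  0.3 -1.1] w 33.2
shift units [0.27 6.7  0.12] yaw units -5.84 tilt fix(world x,y) units [-0.01 -0.03 -0.  ]
```

View pics/a3.png

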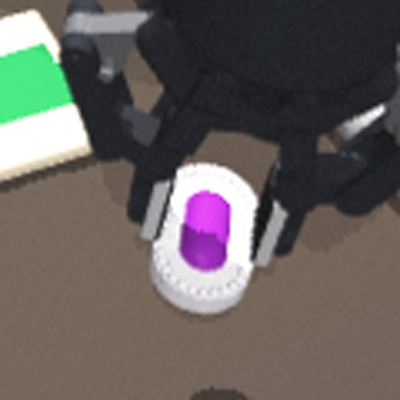

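```bash
python3 -m jog '{"offset":[[0.03,0.4,0],[0.03,0.8,0],[0.03,0.8,0],[0.03,0.8,0],[0.03,0.8,0],[0.03,0.8,0],[0.03,0.8,0],[0.03,0.8,0],[0.03,0.5,0],[0,0.2,0],[0,0,0],[0,0,0]],"angular":[[0,0,-0.6],[0,0,-0.6],[0,0,-0.6],[0,0,-0.6],[0,0,-0.6],[0,0,-0.6],[0,0,-0.6],[0,0,-0.6],[0,0,-0.6],[0,0,-0.44],[0,0,0],[0,0,0]],"jaw":[25,25,25,25,25,25,25,25,25,25,25,25]}'
python3 -c "
from h import *
go(.6405,.1,.05,106)
b=manip.grab_frame('side')
f=lambda i,u,v:cv2.resize(i[v-60:v+60,u-60:u+60],(400,400),interpolation=cv2.INTER_CUBIC)
cv2.imwrite('pics/a4.png',f(b,312,160))"
```

```text
time: 4.7
tool_pos: [0.6414, 0.0993, 0.0938]
tool_rot: [-0.098, 0.099, -0.7, 0.7]
contact_force: [0.4, -0.8, -1.4]
gripper_width: 0.392
t 4.7 pos [0.6414 0.0993 0.0938] jawdir -73.9 y [-0.001 -0.    -1.   ] q [ 0.04  0.22  1.66 -0.    1.26  1.33] F [ 0.4 -0.8 -1.4] w 33.5
shift units [-0.02  0.01 -0.88] yaw units -0.01 tilt fix(world x,y) units [ 0.   -0.01  0.  ]
```

View pics/a4.png

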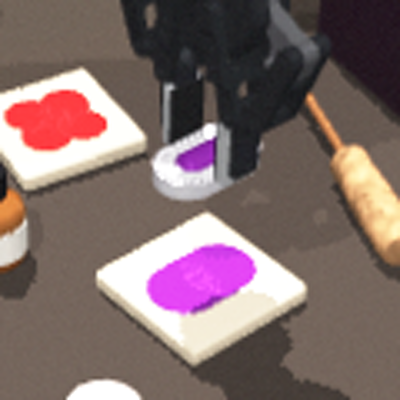

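```bash
python3 -m jog '{"offset":[[-0.02,0.01,-0.6],[0,0,-0.5],[0,0,-0.3],[0,0,-0.1],[0,0,-0.03],[0,0,0],[0,0,0],[0,0,0],[0,0,0]],"angular":[[0,0,0],[0,0,0],[0,0,0],[0,0,0],[0,0,0],[0,0,0],[0,0,0],[0,0,0],[0,0,0]],"jaw":[25,25,25,25,25,25,25,25,25]}'
python3 -c "
from h import *
go(.6405,.1,.05,106)
b=manip.grab_frame('side')
f=lambda i,u,v:cv2.resize(i[v-60:v+60,u-60:u+60],(400,400),interpolation=cv2.INTER_CUBIC)
cv2.imwrite('pics/a5.png',f(b,312,170))"
```

```text
time: 5.65
tool_pos: [0.6414, 0.1001, 0.0186]
tool_rot: [-0.099, 0.098, -0.7, 0.7]
contact_force: [0.6, -0.7, -0.4]
gripper_width: 0.392
t 5.65 pos [0.6414 0.1001 0.0186] jawdir -74.0 y [ 0.001  0.    -1.   ] q [0.04 0.32 1.69 0.   1.13 1.33] F [ 0.6 -0.7 -0.4] w 33.5
shift units [-0.02 -0.    0.63] yaw units 0.0 tilt fix(world x,y) units [-0.    0.01  0.  ]
```

View pics/a5.png

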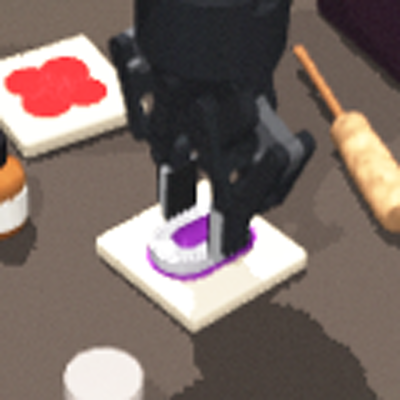

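```bash
python3 -m jog '{"offset":[[0,0,-0.02],[0,0,-0.02],[0,0,0],[0,0,0],[0,0,0],[0,0,0],[0,0,0],[0,0,0],[0,0,0.3],[0,0,0.6],[0,0,0.6],[0,0,0.6]],"angular":[[0,0,0],[0,0,0],[0,0,0],[0,0,0],[0,0,0],[0,0,0],[0,0,0],[0,0,0],[0,0,0],[0,0,0],[0,0,0],[0,0,0]],"jaw":[25,25,25,25,52,52,52,52,52,52,52,52]}'
python3 -c "
from h import *
go(.4625,-.073,.1,161.5)
b=manip.grab_frame('side')
f=lambda i,u,v:cv2.resize(i[v-60:v+60,u-60:u+60],(400,400),interpolation=cv2.INTER_CUBIC)
cv2.imwrite('pics/a6.png',f(b,312,170))"
```

```text
time: 6.9
tool_pos: [0.641, 0.1, 0.1231]
tool_rot: [-0.099, 0.098, -0.7, 0.7]
contact_force: [-0.3, 0.7, -0.3]
gripper_width: 0.609
t 6.9 pos [0.641  0.1    0.1231] jawdir -74.0 y [ 0.001  0.    -1.   ] q [0.04 0.19 1.65 0.   1.3  1.33] F [-0.3  0.7 -0.3] w 52.0
shift units [-3.57 -3.46 -0.46] yaw units 9.25 tilt fix(world x,y) units [-0.    0.01  0.  ]
```

View pics/a6.png

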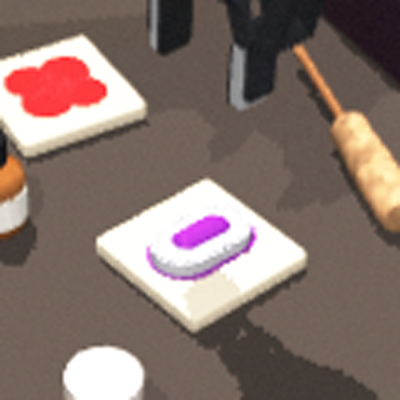

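```bash
python3 -m jog '{"offset":[[-0.37,-0.35,0],[-0.36,-0.35,0],[-0.36,-0.35,0],[-0.36,-0.35,0],[-0.36,-0.35,0],[-0.36,-0.35,0],[-0.36,-0.35,0],[-0.36,-0.35,-0.1],[-0.36,-0.35,-0.4],[-0.33,-0.31,-0.8],[0,0,-0.5],[0,0,0]],"angular":[[0,0,0.92],[0,0,0.92],[0,0,0.93],[0,0,0.92],[0,0,0.93],[0,0,0.93],[0,0,0.93],[0,0,0.93],[0,0,0.92],[0,0,0.92],[0,0,0],[0,0,0]],"jaw":[54,54,54,54,54,54,54,54,54,54,54,54]}'
python3 -c "
from h import *
go(.4625,-.073,.003,161.5)
b=manip.grab_frame('side')
f=lambda i,u,v:cv2.resize(i[v-60:v+60,u-60:u+60],(400,400),interpolation=cv2.INTER_CUBIC)
cv2.imwrite('pics/b1.png',f(b,253,275))"
```

```text
time: 8.15
tool_pos: [0.4585, -0.0724, 0.0276]
tool_rot: [0.411, -0.414, 0.576, -0.572]
contact_force: [0.1, 0.8, 0.3]
gripper_width: 0.631
t 8.15 pos [ 0.4585 -0.0724  0.0276] jawdir -18.6 y [-0.007  0.002 -1.   ] q [-0.32 -0.11  2.13  0.    1.12  0.01] F [0.1 0.8 0.3] w 53.9
shift units [ 0.08 -0.01 -0.49] yaw units 0.02 tilt fix(world x,y) units [-0.02 -0.06 -0.  ]
```

View pics/b1.png

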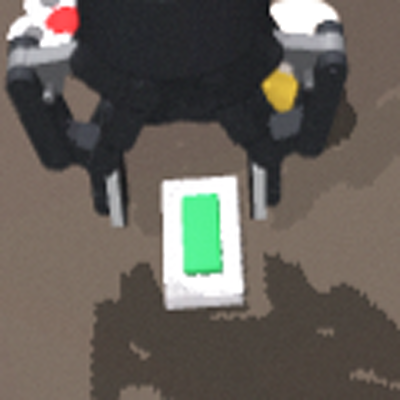

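```bash
python3 -m jog '{"offset":[[0.04,0,-0.25],[0,0,-0.2],[0,0,-0.06],[0,0,0],[0,0,0],[0,0,0],[0,0,0],[0,0,0],[0,0,0]],"angular":[[0,0,0],[0,0,0],[0,0,0],[0,0,0],[0,0,0],[0,0,0],[0,0,0],[0,0,0],[0,0,0]],"jaw":[54,54,54,54,54,25,25,25,25]}'
python3 -c "
from h import *
st()
b=manip.grab_frame('side')
f=lambda i,u,v:cv2.resize(i[v-60:v+60,u-60:u+60],(400,400),interpolation=cv2.INTER_CUBIC)
cv2.imwrite('pics/b2.png',f(b,253,275))"
```

```text
time: 9.1
tool_pos: [0.4644, -0.0731, 0.0063]
tool_rot: [-0.413, 0.413, -0.574, 0.574]
contact_force: [-2.2, 0.4, 5.0]
gripper_width: 0.357
t 9.1 pos [ 0.4644 -0.0731  0.0063] jawdir -18.5 y [ 0.001 -0.    -1.   ] q [-0.31 -0.06  2.13  0.    1.07  0.01] F [-2.2  0.4  5. ] w 30.5
```

View pics/b2.png

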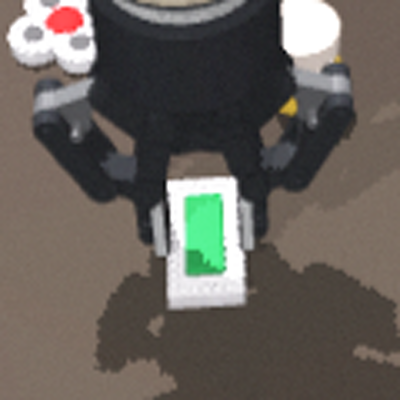

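```bash
python3 -m jog '{"offset":[[0,0,0.1],[0,0,0.4],[0,0,0.7],[0,0,0.7],[0.1,0,0],[0.3,-0.03,0],[0.4,-0.03,0],[0.4,-0.03,0],[0.4,-0.03,0],[0.4,-0.03,0],[0.4,-0.03,0],[0.4,-0.03,0]],"angular":[[0,0,0],[0,0,0],[0,0,0],[0,0,-0.5],[0,0,-1],[0,0,-1],[0,0,-1],[0,0,-1],[0,0,-1],[0,0,-1],[0,0,-1],[0,0,-1]],"jaw":[25,25,25,25,25,25,25,25,25,25,25,25]}'
python3 -m jog '{"offset":[[0.3,-0.03,0],[0.15,0,0],[0,0,0],[0,0,0],[0,0,0],[0,0,0]],"angular":[[0,0,-1],[0,0,-1],[0,0,-1],[0,0,-0.83],[0,0,0],[0,0,0]],"jaw":[25,25,25,25,25,25]}'
python3 -c "
from h import *
go(.627,-.085,.0165,87.5)
b=manip.grab_frame('side')
f=lambda i,u,v:cv2.resize(i[v-60:v+60,u-60:u+60],(400,400),interpolation=cv2.INTER_CUBIC)
cv2.imwrite('pics/b3.png',f(b,353,235))"
```

```text
time: 10.35
tool_pos: [0.6044, -0.0835, 0.0999]
tool_rot: [0.124, -0.124, 0.696, -0.696]
contact_force: [-0.2, -0.2, -1.0]
gripper_width: 0.358
time: 10.95
tool_pos: [0.6261, -0.0849, 0.1]
tool_rot: [-0.015, 0.015, 0.707, -0.707]
contact_force: [-0.2, -0.4, -0.4]
gripper_width: 0.355
t 10.95 pos [ 0.6261 -0.0849  0.1   ] jawdir -92.4 y [-0.  0. -1.] q [-0.25  0.18  1.7   0.    1.26  1.36] F [-0.2 -0.4 -0.4] w 30.3
shift units [ 0.02 -0.   -1.67] yaw units -0.02 tilt fix(world x,y) units [-0. -0. -0.]
```

View pics/b3.png

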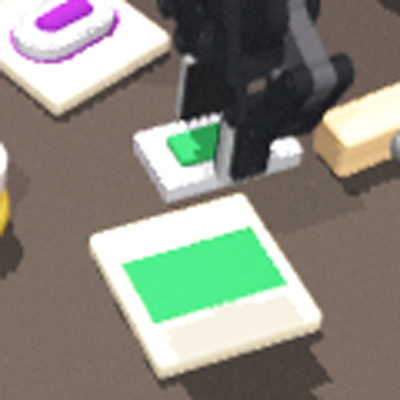

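```bash
python3 -m jog '{"offset":[[0.02,0,-0.6],[0,0,-0.5],[0,0,-0.3],[0,0,-0.15],[0,0,-0.07],[0,0,-0.02],[0,0,0],[0,0,0],[0,0,0]],"angular":[[0,0,0],[0,0,0],[0,0,0],[0,0,0],[0,0,0],[0,0,0],[0,0,0],[0,0,0],[0,0,0]],"jaw":[25,25,25,25,25,25,25,25,25]}'
python3 -c "
from h import *
st()
b=manip.grab_frame('side')
f=lambda i,u,v:cv2.resize(i[v-60:v+60,u-60:u+60],(400,400),interpolation=cv2.INTER_CUBIC)
cv2.imwrite('pics/b4.png',f(b,353,245))"
```

```text
time: 11.9
tool_pos: [0.628, -0.0851, 0.0192]
tool_rot: [0.015, -0.016, -0.707, 0.707]
contact_force: [-0.2, -0.6, -0.6]
gripper_width: 0.358
t 11.9 pos [ 0.628  -0.0851  0.0192] jawdir -92.5 y [ 0.001 -0.    -1.   ] q [-0.25  0.28  1.73 -0.    1.12  1.36] F [-0.2 -0.6 -0.6] w 30.6
```

View pics/b4.png

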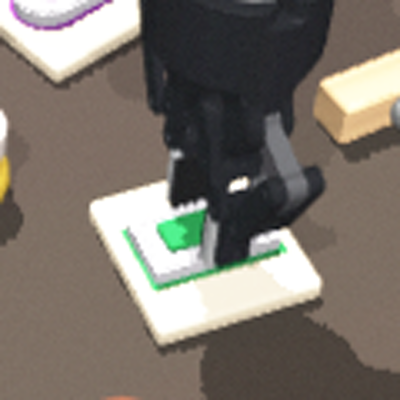

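Well aligned, so I'll lower it the last 1–2 mm and release.

```bash
python3 -m jog '{"offset":[[0,0,-0.02],[0,0,0],[0,0,0],[0,0,0],[0,0,0],[0,0,0],[0,0,0],[0,0,0.3],[0,0,0.6],[0,0,0.6],[0,0,0.6]],"angular":[[0,0,0],[0,0,0],[0,0,0],[0,0,0],[0,0,0],[0,0,0],[0,0,0],[0,0,0],[0,0,0],[0,0,0],[0,0,0]],"jaw":[25,25,25,52,52,52,52,52,52,52,52]}'
python3 -c "
from h import *
go(.444,.081,.03,-35.7)
b=manip.grab_frame('side')
f=lambda i,u,v:cv2.resize(i[v-60:v+60,u-60:u+60],(400,400),interpolation=cv2.INTER_CUBIC)
cv2.imwrite('pics/b5.png',f(b,353,245))"
```

```text
time: 13.05
tool_pos: [0.6275, -0.085, 0.1245]
tool_rot: [0.015, -0.016, -0.707, 0.707]
contact_force: [-0.3, 0.2, 0.1]
gripper_width: 0.609
t 13.05 pos [ 0.6275 -0.085   0.1245] jawdir -92.5 y [ 0.001 -0.    -1.   ] q [-0.25  0.16  1.68  0.    1.3   1.36] F [-0.3  0.2  0.1] w 52.0
shift units [-3.67  3.32 -1.89] yaw units 9.47 tilt fix(world x,y) units [0.   0.01 0.  ]
```

View pics/b5.png

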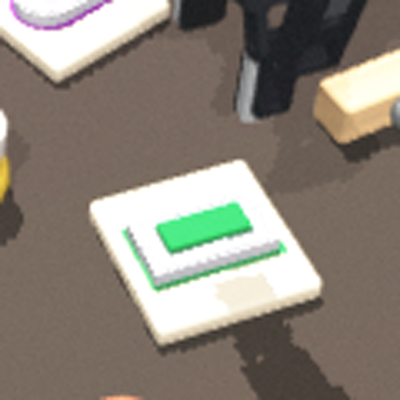

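```bash
python3 -m jog '{"offset":[[-0.37,0.34,0],[-0.37,0.34,0],[-0.37,0.34,0],[-0.37,0.34,0],[-0.37,0.34,0],[-0.37,0.34,0],[-0.37,0.34,0],[-0.36,0.34,-0.1],[-0.36,0.34,-0.4],[-0.36,0.26,-0.7],[0,0,-0.5],[0,0,0]],"angular":[[0,0,0.95],[0,0,0.95],[0,0,0.95],[0,0,0.95],[0,0,0.95],[0,0,0.95],[0,0,0.95],[0,0,0.95],[0,0,0.95],[0,0,0.92],[0,0,0],[0,0,0]],"jaw":[70,70,70,70,70,70,70,70,70,70,70,70]}'
python3 -c "
from h import *
go(.444,.081,.003,-35.7)
b=manip.grab_frame('side')
f=lambda i,u,v:cv2.resize(i[v-60:v+60,u-60:u+60],(400,400),interpolation=cv2.INTER_CUBIC)
cv2.imwrite('pics/c1.png',f(b,212,210))"
```

```text
time: 14.3
tool_pos: [0.4404, 0.0813, 0.0343]
tool_rot: [0.321, -0.325, 0.63, -0.628]
contact_force: [-0.9, 0.1, -0.2]
gripper_width: 0.819
t 14.3 pos [0.4404 0.0813 0.0343] jawdir -35.6 y [-0.007 -0.    -1.   ] q [ 0.02 -0.16  2.17 -0.    1.14  0.64] F [-0.9  0.1 -0.2] w 70.0
shift units [ 0.07 -0.01 -0.63] yaw units -0.01 tilt fix(world x,y) units [ 0.   -0.06  0.  ]
```

View pics/c1.png

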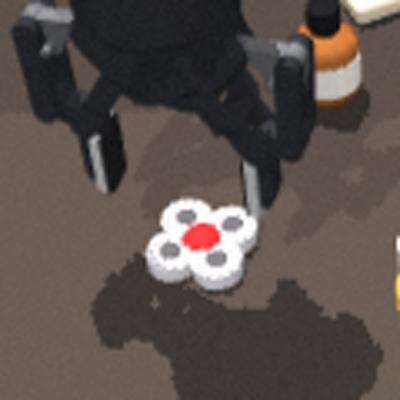

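```bash
python3 -m jog '{"offset":[[0.03,0,-0.3],[0,0,-0.2],[0,0,-0.14],[0,0,0],[0,0,0],[0,0,0],[0,0,0],[0,0,0],[0,0,0]],"angular":[[0,0,0],[0,0,0],[0,0,0],[0,0,0],[0,0,0],[0,0,0],[0,0,0],[0,0,0],[0,0,0]],"jaw":[70,70,70,70,70,40,40,40,40]}'
python3 -c "
from h import *
st()
b=manip.grab_frame('side')
f=lambda i,u,v:cv2.resize(i[v-60:v+60,u-60:u+60],(400,400),interpolation=cv2.INTER_CUBIC)
cv2.imwrite('pics/c2.png',f(b,212,210))"
```

```text
time: 15.25
tool_pos: [0.4472, 0.081, 0.0074]
tool_rot: [-0.324, 0.322, -0.629, 0.63]
contact_force: [-0.8, -0.2, 8.1]
gripper_width: 0.467
t 15.25 pos [0.4472 0.081  0.0074] jawdir -35.7 y [ 0.003 -0.    -1.   ] q [ 0.02 -0.1   2.17 -0.    1.07  0.64] F [-0.8 -0.2  8.1] w 39.9
```

View pics/c2.png

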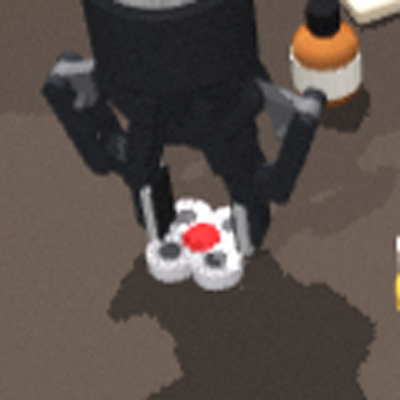

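The jaws read 40 mm on a 50 mm part and the force is pushing up, so the fingertips are resting on the petals. I'll lift, reopen narrower and go lower.

```bash
python3 -m jog '{"offset":[[0,0,0.1],[0,0,0.3],[0,0,0.2],[0,0,0],[0,0,0],[0,0,0]],"angular":[[0,0,0],[0,0,0],[0,0,0],[0,0,0],[0,0,0],[0,0,0]],"jaw":[40,40,60,60,60,60]}'
python3 -c "
from h import *
go(.444,.081,.003,-35.7)
b=manip.grab_frame('side')
f=lambda i,u,v:cv2.resize(i[v-60:v+60,u-60:u+60],(400,400),interpolation=cv2.INTER_CUBIC)
cv2.imwrite('pics/c3.png',f(b,212,210))
im=b
print(silver('side',b,(212,222),.006,24))
print(silver('side',cv2.imread('pics/side0.png'),(212,222),.006,24))"
```

```text
time: 15.9
tool_pos: [0.4449, 0.081, 0.0347]
tool_rot: [0.322, -0.323, 0.629, -0.629]
contact_force: [-0.3, 0.2, -0.4]
gripper_width: 0.703
t 15.9 pos [0.4449 0.081  0.0347] jawdir -35.7 y [-0.001 -0.    -1.   ] q [ 0.02 -0.15  2.16  0.    1.13  0.64] F [-0.3  0.2 -0.4] w 60.0
shift units [-0.02 -0.   -0.63] yaw units -0.0 tilt fix(world x,y) units [ 0.   -0.01  0.  ]
(array([0.4463, 0.0833]), 'ang2', np.float64(50.4), '4fold petal dir', np.float64(36.7), array([0.0758, 0.0584]))
(array([0.4444, 0.0817]), 'ang2', np.float64(77.0), '4fold petal dir', np.float64(9.1), array([0.0637, 0.0573]))
```

View pics/c3.png

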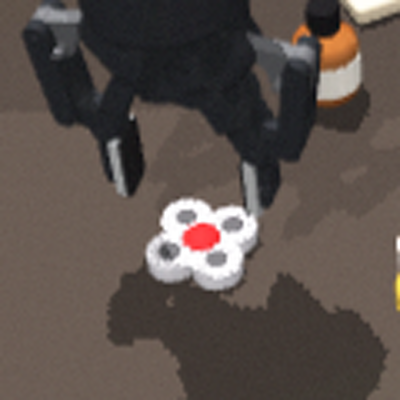

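```bash
python3 -c "
from h import *
j=np.array([np.cos(np.radians(-35.7)),np.sin(np.radians(-35.7)),0])
for z in(.0,.01,.04): print(z,[((proj('side',np.array([.444,.081,z])+s*.03*j)[0]-[152,150])/.3).round(0) for s in(-1,0,1)])
"
```

```text
0.0 [array([147., 241.]), array([202., 250.]), array([257., 259.])]
0.01 [array([144., 227.]), array([200., 236.]), array([256., 246.])]
0.04 [array([136., 185.]), array([193., 195.]), array([250., 204.])]
```

```bash
python3 -m jog '{"offset":[[0,0,-0.3],[0,0,-0.2],[0,0,-0.1],[0,0,-0.06],[0,0,-0.04],[0,0,0],[0,0,0]],"angular":[[0,0,0],[0,0,0],[0,0,0],[0,0,0],[0,0,0],[0,0,0],[0,0,0]],"jaw":[60,60,60,60,60,60,60]}'
python3 -c "
from h import *
st()"
```

```text
time: 16.65
tool_pos: [0.4457, 0.081, 0.0007]
tool_rot: [-0.323, 0.323, -0.629, 0.629]
contact_force: [-0.3, -0.8, 0.2]
gripper_width: 0.705
t 16.65 pos [0.4457 0.081  0.0007] jawdir -35.7 y [ 0.001  0.    -1.   ] q [ 0.02 -0.09  2.17  0.    1.06  0.64] F [-0.3 -0.8  0.2] w 60.2
```

```bash
python3 -m jog '{"offset":[[0,0,-0.02],[0,0,0],[0,0,0],[0,0,0],[0,0,0],[0,0,0]],"angular":[[0,0,0],[0,0,0],[0,0,0],[0,0,0],[0,0,0],[0,0,0]],"jaw":[60,60,40,40,40,40]}'
python3 -c "
from h import *
st()
b=manip.grab_frame('side')
f=lambda i,u,v:cv2.resize(i[v-60:v+60,u-60:u+60],(400,400),interpolation=cv2.INTER_CUBIC)
cv2.imwrite('pics/c4.png',f(b,212,210))"
```

```text
time: 17.25
tool_pos: [0.4456, 0.081, 0.0002]
tool_rot: [0.323, -0.323, 0.629, -0.629]
contact_force: [-3.4, -0.4, 6.6]
gripper_width: 0.536
t 17.25 pos [4.456e-01 8.100e-02 2.000e-04] jawdir -35.7 y [-0. -0. -1.] q [ 0.02 -0.09  2.17 -0.    1.06  0.64] F [-3.4 -0.4  6.6] w 45.8
```

View pics/c4.png

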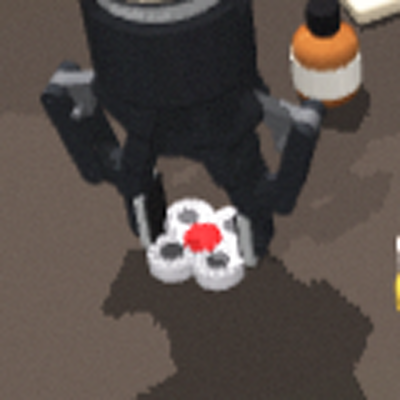

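```bash
python3 -m jog '{"offset":[[0,0,0.1],[0,0,0.4],[0,0,0.8],[0,0,0.8],[0,0,0.5],[0,0,0],[0,0,0]],"angular":[[0,0,0],[0,0,0],[0,0,0],[0,0,0],[0,0,0],[0,0,0],[0,0,0]],"jaw":[40,40,40,40,40,40,40]}'
python3 -c "
from h import *
go(.6193,.2665,.13,5.4)
b=manip.grab_frame('side')
f=lambda i,u,v:cv2.resize(i[v-60:v+60,u-60:u+60],(400,400),interpolation=cv2.INTER_CUBIC)
cv2.imwrite('pics/c5.png',f(b,200,160))"
```

```text
time: 18.0
tool_pos: [0.4454, 0.081, 0.1294]
tool_rot: [-0.323, 0.323, -0.629, 0.629]
contact_force: [-0.3, 0.3, -1.7]
gripper_width: 0.532
t 18.0 pos [0.4454 0.081  0.1294] jawdir -35.7 y [ 0.001  0.    -1.   ] q [ 0.02 -0.29  2.1   0.    1.33  0.64] F [-0.3  0.3 -1.7] w 45.5
shift units [3.48 3.71 0.01] yaw units 6.85 tilt fix(world x,y) units [-0.    0.01  0.  ]
```

View pics/c5.png

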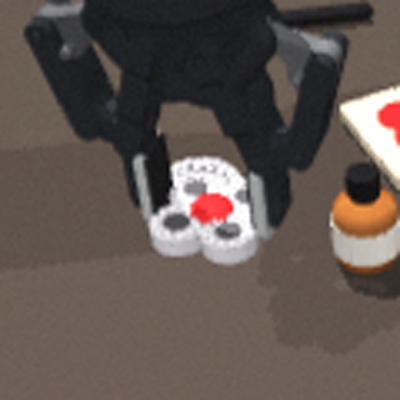

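```bash
python3 -m jog '{"offset":[[0.2,0.2,0],[0.4,0.4,0],[0.4,0.45,0],[0.4,0.45,0],[0.4,0.45,0],[0.4,0.45,0],[0.4,0.45,0],[0.4,0.45,0],[0.3,0.3,0],[0.18,0.11,0],[0,0,0],[0,0,0]],"angular":[[0,0,0.7],[0,0,0.7],[0,0,0.7],[0,0,0.7],[0,0,0.7],[0,0,0.7],[0,0,0.7],[0,0,0.7],[0,0,0.7],[0,0,0.55],[0,0,0],[0,0,0]],"jaw":[40,40,40,40,40,40,40,40,40,40,40,40]}'
python3 -m jog '{"offset":[[0,0,-0.4],[0,0,-0.8],[0,0,-0.2],[0,0,0]],"angular":[[0,0,0],[0,0,0],[0,0,0],[0,0,0]],"jaw":[40,40,40,40]}'
python3 -c "
from h import *
go(.6193,.2665,.0135,5.4)
b=manip.grab_frame('side')
f=lambda i,u,v:cv2.resize(i[v-60:v+60,u-60:u+60],(400,400),interpolation=cv2.INTER_CUBIC)
cv2.imwrite('pics/c6.png',f(b,268,125))"
```

```text
time: 19.25
tool_pos: [0.618, 0.266, 0.1267]
tool_rot: [-0.521, 0.524, -0.477, 0.475]
contact_force: [0.1, -0.3, -0.3]
gripper_width: 0.537
time: 19.65
tool_pos: [0.6165, 0.2653, 0.0558]
tool_rot: [-0.521, 0.525, -0.477, 0.475]
contact_force: [0.7, -0.1, -0.8]
gripper_width: 0.529
t 19.65 pos [0.6165 0.2653 0.0558] jawdir 5.4 y [-0.007 -0.002 -1.   ] q [ 0.3   0.32  1.62 -0.    1.21  0.2 ] F [ 0.7 -0.1 -0.8] w 45.2
shift units [ 0.06  0.02 -0.85] yaw units 0.01 tilt fix(world x,y) units [ 0.02 -0.06  0.  ]
```

View pics/c6.png

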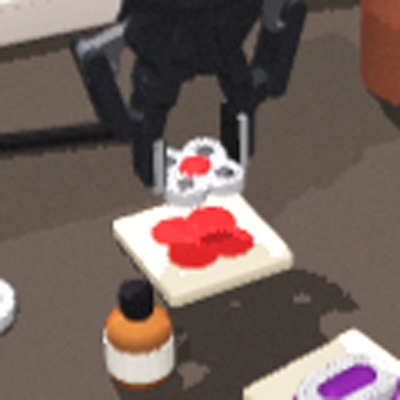

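```bash
python3 -m jog '{"offset":[[0.03,0.02,-0.4],[0,0,-0.25],[0,0,-0.1],[0,0,-0.06],[0,0,-0.03],[0,0,0],[0,0,0],[0,0,0]],"angular":[[0,0,0],[0,0,0],[0,0,0],[0,0,0],[0,0,0],[0,0,0],[0,0,0],[0,0,0]],"jaw":[40,40,40,40,40,40,40,40]}'
python3 -c "
from h import *
go(.6193,.2665,.0122,5.4)
b=manip.grab_frame('side')
f=lambda i,u,v:cv2.resize(i[v-60:v+60,u-60:u+60],(400,400),interpolation=cv2.INTER_CUBIC)
cv2.imwrite('pics/c7.png',f(b,268,125))"
```

```text
time: 20.5
tool_pos: [0.6212, 0.2676, 0.0179]
tool_rot: [0.523, -0.523, 0.476, -0.476]
contact_force: [-0.4, -0.6, -0.8]
gripper_width: 0.533
t 20.5 pos [0.6212 0.2676 0.0179] jawdir 5.4 y [ 0.001  0.    -1.   ] q [ 0.3   0.37  1.62 -0.    1.15  0.2 ] F [-0.4 -0.6 -0.8] w 45.5
shift units [-0.04 -0.02 -0.11] yaw units -0.0 tilt fix(world x,y) units [-0.    0.01  0.  ]
```

View pics/c7.png

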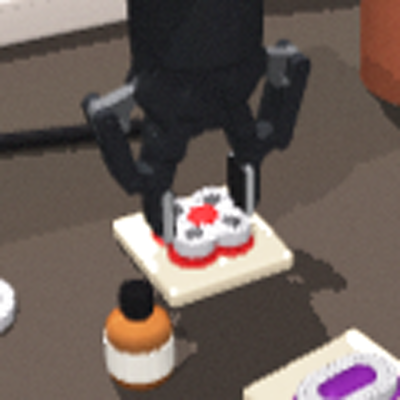

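```bash
python3 -m jog '{"offset":[[-0.03,-0.02,-0.06],[0,0,-0.04],[0,0,0],[0,0,0],[0,0,0]],"angular":[[0,0,0],[0,0,0],[0,0,0],[0,0,0],[0,0,0]],"jaw":[40,40,40,40,40]}'
python3 -c "
from h import *
st()"
```

```text
time: 21.05
tool_pos: [0.6192, 0.2664, 0.0123]
tool_rot: [-0.523, 0.523, -0.476, 0.476]
contact_force: [-1.2, -0.5, 1.7]
gripper_width: 0.533
t 21.05 pos [0.6192 0.2664 0.0123] jawdir 5.4 y [-0. -0. -1.] q [ 0.3   0.38  1.63 -0.    1.14  0.2 ] F [-1.2 -0.5  1.7] w 45.5
```

Contact has started, so I'll release and lift.

```bash
python3 -m jog '{"offset":[[0,0,0],[0,0,0],[0,0,0],[0,0,0],[0,0,0.3],[0,0,0.6],[0,0,0.6],[0,0,0.7],[0,0,0]],"angular":[[0,0,0],[0,0,0],[0,0,0],[0,0,0],[0,0,0],[0,0,0],[0,0,0],[0,0,0],[0,0,0]],"jaw":[62,62,62,62,62,62,62,62,62]}'
python3 -c "
from h import *
go(.472,.264,.03,-20); 
b=manip.grab_frame('side')
f=lambda i,u,v:cv2.resize(i[v-60:v+60,u-60:u+60],(400,400),interpolation=cv2.INTER_CUBIC)
cv2.imwrite('pics/c8.png',np.hstack([f(b,268,125),f(b,200,155)]))"
```

```text
time: 21.95
tool_pos: [0.6235, 0.2679, 0.1311]
tool_rot: [0.527, -0.519, 0.473, -0.478]
contact_force: [0.9, 0.3, 1.1]
gripper_width: 0.724
t 21.95 pos [0.6235 0.2679 0.1311] jawdir 5.4 y [ 0.012  0.004 -1.   ] q [0.3  0.24 1.57 0.   1.31 0.2 ] F [0.9 0.3 1.1] w 61.8
shift units [-3.03 -0.08 -2.02] yaw units -4.24 tilt fix(world x,y) units [-0.04  0.12  0.  ]
```

View pics/c8.png

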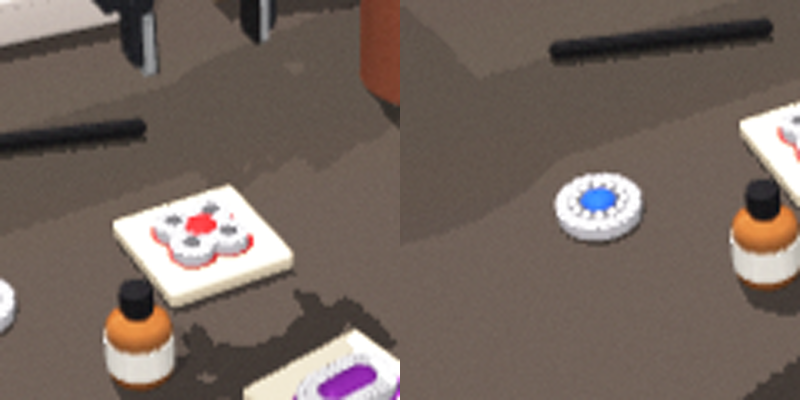

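```bash
python3 -m jog '{"offset":[[-0.3,0,0],[-0.5,0,0],[-0.5,0,0],[-0.5,0,0],[-0.5,-0.02,-0.2],[-0.4,-0.02,-0.5],[-0.25,-0.02,-0.6],[-0.05,0,-0.5],[0,0,0],[0,0,0]],"angular":[[0,0,0],[0,0,0],[0,0,0],[0,0,0],[0,0,0],[0,0,0],[0,0,0],[0,0,0],[0,0,0],[0,0,0]],"jaw":[60,60,60,60,60,60,60,60,60,60]}'
python3 -c "
from h import *
go(.472,.264,-.001,5.4); 
b=manip.grab_frame('side')
f=lambda i,u,v:cv2.resize(i[v-60:v+60,u-60:u+60],(400,400),interpolation=cv2.INTER_CUBIC)
cv2.imwrite('pics/d1.png',f(b,200,145))"
```

```text
time: 23.0
tool_pos: [0.469, 0.2633, 0.032]
tool_rot: [-0.523, 0.524, -0.476, 0.476]
contact_force: [0.6, -0.1, -0.3]
gripper_width: 0.702
t 23.0 pos [0.469  0.2633 0.032 ] jawdir 5.4 y [-0.001 -0.001 -1.   ] q [ 0.37  0.06  1.96 -0.    1.12  0.28] F [ 0.6 -0.1 -0.3] w 60.0
shift units [ 0.06  0.01 -0.66] yaw units -0.0 tilt fix(world x,y) units [ 0.01 -0.01  0.  ]
```

View pics/d1.png

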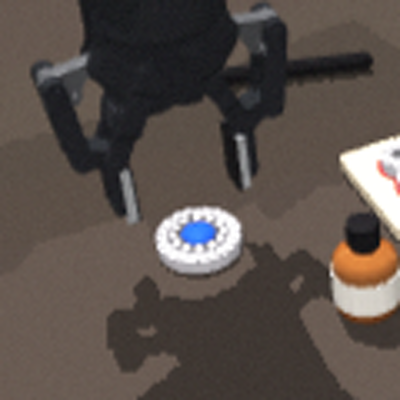

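```bash
python3 -m jog '{"offset":[[0.06,0.01,-0.3],[0,0,-0.2],[0,0,-0.1],[0,0,-0.04],[0,0,-0.02],[0,0,0],[0,0,0],[0,0,0],[0,0,0],[0,0,0],[0,0,0]],"angular":[[0,0,0],[0,0,0],[0,0,0],[0,0,0],[0,0,0],[0,0,0],[0,0,0],[0,0,0],[0,0,0],[0,0,0],[0,0,0]],"jaw":[60,60,60,60,60,60,60,40,40,40,40]}'
python3 -c "
from h import *
st()
b=manip.grab_frame('side')
f=lambda i,u,v:cv2.resize(i[v-60:v+60,u-60:u+60],(400,400),interpolation=cv2.INTER_CUBIC)
cv2.imwrite('pics/d2.png',f(b,200,145))"
```

```text
time: 24.15
tool_pos: [0.4731, 0.2643, 0.0004]
tool_rot: [0.524, -0.523, 0.476, -0.476]
contact_force: [-1.0, -0.5, 6.1]
gripper_width: 0.548
t 24.15 pos [4.731e-01 2.643e-01 4.000e-04] jawdir 5.4 y [ 0.001  0.    -1.   ] q [ 0.37  0.12  1.96 -0.    1.06  0.28] F [-1.  -0.5  6.1] w 46.8
```

View pics/d2.png

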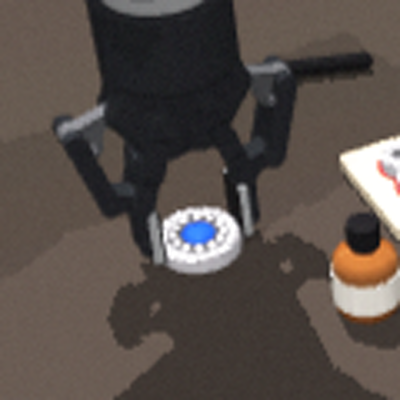

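```bash
python3 -m jog '{"offset":[[0,0,0.1],[0,0,0.4],[0,0,0.8],[0,0,0.8],[0,-0.3,0.3],[-0.05,-0.7,0],[-0.05,-0.7,0],[-0.05,-0.7,0],[-0.05,-0.7,0],[-0.05,-0.7,0],[-0.05,-0.7,0],[-0.05,-0.7,0]],"angular":[[0,0,0],[0,0,0],[0,0,0],[0,0,0],[0,0,0],[0,0,0],[0,0,0],[0,0,0],[0,0,0],[0,0,0],[0,0,0],[0,0,0]],"jaw":[40,40,40,40,40,40,40,40,40,40,40,40]}'
python3 -m jog '{"offset":[[-0.05,-0.7,0],[-0.05,-0.7,0],[-0.05,-0.7,0],[-0.05,-0.7,0],[-0.05,-0.7,0],[-0.05,-0.7,0],[-0.05,-0.5,0],[-0.04,-0.12,0],[0,0,0],[0,0,0]],"angular":[[0,0,0],[0,0,0],[0,0,0],[0,0,0],[0,0,0],[0,0,0],[0,0,0],[0,0,0],[0,0,0],[0,0,0]],"jaw":[40,40,40,40,40,40,40,40,40,40]}'
python3 -c "
from h import *
go(.436,-.237,.0124,5.4)
b=manip.grab_frame('side')
cv2.imwrite('pics/d3.png',b)"
```

```text
time: 25.4
tool_pos: [0.4542, 0.0028, 0.119]
tool_rot: [-0.523, 0.523, -0.476, 0.476]
contact_force: [0.4, 0.8, -0.9]
gripper_width: 0.548
time: 26.4
tool_pos: [0.4352, -0.236, 0.1189]
tool_rot: [0.523, -0.523, 0.476, -0.475]
contact_force: [-0.3, 0.4, -1.1]
gripper_width: 0.55
t 26.4 pos [ 0.4352 -0.236   0.1189] jawdir 5.4 y [-0.     0.001 -1.   ] q [-0.65 -0.17  2.02  0.    1.29 -0.74] F [-0.3  0.4 -1.1] w 47.0
shift units [ 0.02 -0.02 -2.13] yaw units -0.01 tilt fix(world x,y) units [-0.01 -0.   -0.  ]
```

View pics/d3.png

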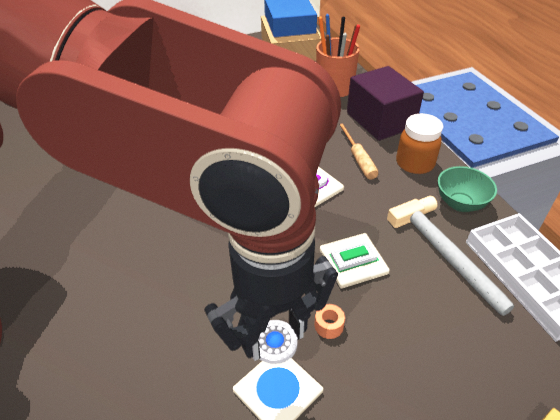

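```bash
python3 -m jog '{"offset":[[0.02,-0.02,-0.5],[0,0,-0.7],[0,0,-0.5],[0,0,-0.2],[0,0,-0.1],[0,0,-0.05],[0,0,-0.03],[0,0,0],[0,0,0],[0,0,0]],"angular":[[0,0,0],[0,0,0],[0,0,0],[0,0,0],[0,0,0],[0,0,0],[0,0,0],[0,0,0],[0,0,0],[0,0,0]],"jaw":[40,40,40,40,40,40,40,40,40,40]}'
python3 -c "
from h import *
go(.436,-.237,.0124,5.4)
b=manip.grab_frame('side')
f=lambda i,u,v:cv2.resize(i[v-60:v+60,u-60:u+60],(400,400),interpolation=cv2.INTER_CUBIC)
cv2.imwrite('pics/d4.png',f(b,278,360))"
```

```text
time: 27.45
tool_pos: [0.4368, -0.2383, 0.016]
tool_rot: [0.523, -0.523, 0.475, -0.476]
contact_force: [0.1, 1.2, -0.9]
gripper_width: 0.546
t 27.45 pos [ 0.4368 -0.2383  0.016 ] jawdir 5.4 y [ 0.001 -0.001 -1.   ] q [-0.65 -0.01  2.06  0.    1.08 -0.74] F [ 0.1  1.2 -0.9] w 46.6
shift units [-0.02  0.03 -0.07] yaw units -0.0 tilt fix(world x,y) units [0.01 0.01 0.  ]
```

View pics/d4.png

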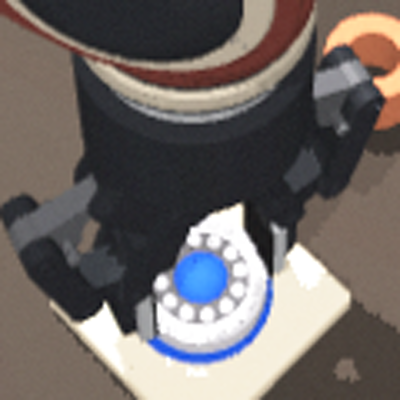

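```bash
python3 -m jog '{"offset":[[-0.01,0.02,-0.04],[0,0,-0.03],[0,0,0],[0,0,0],[0,0,0],[0,0,0]],"angular":[[0,0,0],[0,0,0],[0,0,0],[0,0,0],[0,0,0],[0,0,0]],"jaw":[40,40,40,40,40,40]}'
python3 -c "
from h import *
st()"
```

```text
time: 28.1
tool_pos: [0.4359, -0.2369, 0.0124]
tool_rot: [0.523, -0.523, 0.476, -0.476]
contact_force: [-2.4, 0.9, 4.5]
gripper_width: 0.549
t 28.1 pos [ 0.4359 -0.2369  0.0124] jawdir 5.4 y [-0.  0. -1.] q [-0.65 -0.    2.07  0.    1.08 -0.74] F [-2.4  0.9  4.5] w 46.9
```

Contact at 4.5 N. I'll release, lift and move away to the side at the front right so both views are clear.

```bash
python3 -m jog '{"offset":[[0,0,0],[0,0,0],[0,0,0],[0,0,0],[0,0,0.3],[0,0,0.6],[0,0,0.7],[0,0,0.7],[-0.1,-0.5,0.3],[-0.1,-0.6,0.3],[-0.1,-0.6,0],[-0.1,-0.6,0]],"angular":[[0,0,0],[0,0,0],[0,0,0],[0,0,0],[0,0,0],[0,0,0],[0,0,0],[0,0,0],[0,0,0],[0,0,0],[0,0,0],[0,0,0]],"jaw":[62,62,62,62,62,62,62,62,62,62,62,62]}'
python3 -m jog '{"offset":[[-0.2,-0.8,0],[-0.2,-0.8,0],[-0.2,-0.8,0],[-0.2,-0.8,0],[-0.2,-0.5,0],[0,0,0],[0,0,0]],"angular":[[0,0,0],[0,0,0],[0,0,0],[0,0,0],[0,0,0],[0,0,0],[0,0,0]],"jaw":[62,62,62,62,62,62,62]}'
python3 -c "
from h import *
st()
for n in('top','side'):
    im=manip.grab_frame(n); cv2.imwrite(f'pics/{n}9.png',im)
    im0=cv2.imread(f'pics/{n}0.png')
    for c in('red','green','blue','purple'):
        for zz,i in((.012,im0),(.025,im)):
            print(n,c,zz,*[(o[0],list(o[2]),o[3]) for o in blobs(n,i,c,zz)[:3]])
"
```

```text
time: 29.3
tool_pos: [0.416, -0.3534, 0.1578]
tool_rot: [-0.523, 0.523, -0.475, 0.476]
contact_force: [0.4, 0.3, -0.5]
gripper_width: 0.73
time: 30.0
tool_pos: [0.3656, -0.5369, 0.1562]
tool_rot: [0.523, -0.523, 0.476, -0.476]
contact_force: [-0.9, 0.7, -1.0]
gripper_width: 0.727
t 30.0 pos [ 0.3656 -0.5369  0.1562] jawdir 5.4 y [-0.     0.001 -1.   ] q [-1.09  0.16  1.62  0.    1.36 -1.18] F [-0.9  0.7 -1. ] w 62.0
top red 0.012 (np.int32(696), [np.float64(0.6193), np.float64(0.2666)], np.float64(127.9)) (np.int32(74), [np.float64(0.4439), np.float64(0.0808)], np.float64(80.5))
top red 0.025 (np.int32(64), [np.float64(0.6178), np.float64(0.2644)], np.float64(144.0))
top green 0.012 (np.int32(691), [np.float64(0.6271), np.float64(-0.0852)], np.float64(177.2)) (np.int32(183), [np.float64(0.4622), np.float64(-0.0731)], np.float64(71.5))
top green 0.025 (np.int32(164), [np.float64(0.6257), np.float64(-0.0845)], np.float64(176.3))
top blue 0.012 (np.int32(756), [np.float64(0.436), np.float64(-0.2371)], np.float64(138.1)) (np.int32(94), [np.float64(0.4721), np.float64(0.2639)], np.float64
[... 1012 characters left out ...]
], np.float64(177.2))
side blue 0.012 (np.int32(1615), [np.float64(0.8881), np.float64(0.7773)], np.float64(73.1)) (np.int32(1369), [np.float64(0.4358), np.float64(-0.2368)], np.float64(146.0)) (np.int32(51), [np.float64(0.4725), np.float64(0.2633)], np.float64(121.4))
side blue 0.025 (np.int32(1612), [np.float64(0.8762), np.float64(0.7495)], np.float64(73.1)) (np.int32(45), [np.float64(0.9479), np.float64(0.6586)], np.float64(64.8))
side purple 0.012 (np.int32(431), [np.float64(0.641), np.float64(0.1008)], np.float64(14.9)) (np.int32(238), [np.float64(0.6264), np.float64(-0.2363)], np.float64(50.9))
side purple 0.025 (np.int32(88), [np.float64(0.6391), np.float64(0.0975)], np.float64(13.4))
```

View pics/top9.png

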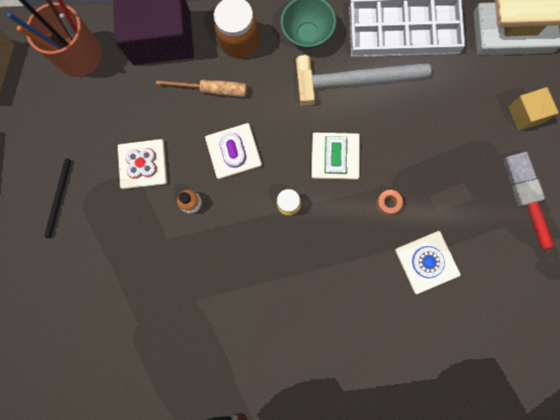

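View pics/side9.png

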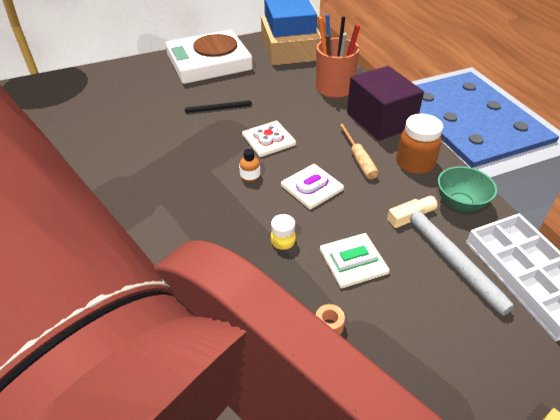

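The top view shows all four brooches on their own pads: red (141,163), purple (233,150), green (336,155) and blue (428,262). Each is about 3 mm or less off centre. The bottle (189,201) and jar (289,202) are upright and the arm is clear, so I'll hand in.

```bash
python3 -c "
from h import *
manip.job_done(); st()"
```

```text
the job is handed in; nothing more can be done
the job is handed in; nothing more can be done
```

All four brooches are on their matching pads, stone up and released, and I handed the job in at about 30 s of the 102 s allowed. No verdict is reported.

- **Placement:** In the last top picture, the stones' centres lie within about 3 mm of the inlay centres measured at the start. The side view agrees for the flower, oval and plaque to about 5 mm. The side view of the round brooch was blocked by the arm, so its final check rests on the top view alone.
- **Orientation:** The oval is turned within about 1.5° of its inlay and the plaque within about 1°. The flower was set down at its inlay's measured angle and looks lined up in both views, but I did not re-measure its turn after release.
- **Bottle and jar:** Both stand where they started. The gripper is open and well clear of everything.
- **One grasp failed:** The first try on the flower brooch came down with the fingertips on top of the petals, at about 8 N. I lifted, narrowed the opening and went lower. The brooch had not visibly moved, and the second grasp held.

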